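Level the capsule shells and set the clamp screw of a hand capsule filler

ROBOT

A 6-joint arm with a two-finger parallel gripper is mounted at the origin on the work surface. World frame = base frame: x ahead of the robot, y to its left, z up, the work surface at z = 0. Lengths are in m, angles in rad, forces in N, time in s.
With the tool pointing down it reaches from about 0.3 to 0.875 m from the base axis. Payload 6.4 kg.
Tool frame: the origin (TCP) lies between the finger pads; the fingertips stand 25 mm ahead of it and the grasp point (between the pads) lies 6 mm ahead of it; z points along the fingers, y is the line along which they close (so a half turn about z gives the same grasp; the last joint's range is limited). The gripper opens to 85 mm and grips with 20 to 120 N. Pads are 22 mm wide; open, the fingers measure 114 mm over their backs; the gripper's body (76 mm by 85 mm) begins 54 mm behind the grasp point. The pads swing forward as they close: fully open they stand 13 mm farther back than shut.
Start: joints at [0.962, 0.181, 1.607, -0, 1.354, -0.206], TCP at [0.225, 0.529, 0.226] pointing down, gripper open.
Joint ranges: [-2.99, 2.99], [-0.89, 2.07], [0.3, 2.58], [-1.14, 4.28], [0, 2.63], [-3.12, 3.12]. Speed limits (rad/s): [2.57, 2.57, 3.01, 3.14, 3.14, 3.14].

INTERFACE

Orientations are given as a unit quaternion [w, x, y, z].
In Python, from bench import ctrl gives the robot as it stands.
- The arm moves only by the tool servo_tool, never from a script. Its argument "series" is text: rows parted by semicolons, each of 7 numbers parted by spaces: the gripper command: -1 is fully open, 1 is shut, values between are in proportion, then the shift along the tool's x, y, z in m, then the turn, a rotation vector about the tool's x, y, z in degrees. A call has 1 to 12 rows; each row is the pose to reach, as a shift and turn from the pose commanded when the call began, along the tool's axes at that moment; what a row does not reach only later rows make up. A row lasts 1/12 s, in which the tool goes at most 41.7 mm and 7.16 degrees, less where a joint would pass 70% of its speed; a pose out of reach is approached as far as the arm can. A call with a gripper value outside its range is refused whole. The fingers move at their own pace and stop on an object; the grip force is fixed at half the most. Time passes only in rows, so rows that repeat a pose let the fingers close. It gives the time, the measured TCP pose, the force, the opening and the grip force at its end, in the units of the state.
- ctrl.get_obs(): the state, without advancing time (a new reading comes with each control period).
- ctrl.camera(name): name is "side" or "top"; returns a dict with "img" (420x560x3 uint8, red, green, blue), "z_map" (420x560 float32, m along the optical axis (not along the pixel's ray), 0 where there is no reading), "fovy" (degrees; the focal length in pixels is half the picture's height over the tangent of half this angle, whatever the lens; pixels are square), "cx", "cy" (the principal point, pixels), "k1" (the pictures are not rectified: a ray, as slopes to the right and down, at radius r is drawn at 1 + k1 r^2 times it, then the intrinsics apply), "extrinsics" (4x4, takes a point from camera to world coordinates). Camera axes: x right, y down, z forward; pixel columns grow to the right and rows downward; lengths in m; the calibration is good to about 2 mm. A picture is of the moment at which its call begins.
- ctrl.hand_in(): hands the job in; it is judged then, once.
The state is a dict: "time_s": time; "q": joint angles; "dq": joint speeds; "joint_efforts": joint torques, N m; "eef_pos": TCP position; "eef_rot": TCP orientation; "wrist_force": force on the tool from outside, world axes, zero at the start; "torque": the same for the moment, N m; "opening": opening from 0.0 (shut) to 1.0 (fully open); "grasp_force": force on a finger pad.
Only numpy, scipy, OpenCV 4.12 (cv2) and the standard library are available. Lean on these libraries where they do the work, as an engineer would, in place of code of your own. Each camera call takes 0.05 s, during which the arm holds its last target. There are 200 camera calls.

TASK

On the hand capsule filler, first push the sprung press plate all the way down by its round black knob, so that the orange shells still standing proud go level, and let it spring back up. Then turn the clamp screw clockwise by its bar handle until it seats, and back it off a quarter turn so that the plate is held without pinching the shells oval. Finish there still gripping the handle between the fingers, so that a colleague can nip up the brass lock nut; leave the things around the filler where they are.

Things in the scene. Friction and masses are not known exactly. Their poses are not given: they have to be found in the camera images.
- filler: Hand capsule filler, fixed: white base board 200 x 340 mm (x by y), top 21 mm up, and body plate 150 x 280 mm, top 48 mm up, with 7 x 8 orange shells. Origin: centre of the underside; y along the long side to the end with the steel clamp bridge. Upright axes: press knob at x 0, y -50 mm; clamp screw at x 0, y 118 mm. Guide pillars (x +-64, y -136 and 36 mm) reach 86 mm up, the bridge 81 mm.
- press_plate (a joint): How far the clear press plate is pushed down, in m: 0 up at rest, 0.014 fully down on its stop. It slides straight down; springs press it up with about 3 N at rest and 9 N fully down (2 N more while it pushes shells in), and it comes back up by itself when let go.
- press_top (a point): Centre of the flat top (34 mm across) of the round black mushroom knob on the press plate; the knob is 42 mm across and 16 mm high on a 16 mm steel stem; its top is 100.5 mm above the table at rest and moves down with the plate.
- clamp_screw (a joint): Turn of the clamp screw in rad, growing clockwise as seen from above: 3.2 seated (a hard stop), smaller as it is backed off, 0 fully loose (a hard stop too). It turns with a steady friction of about 0.06 N m, stays where it is left, and its height does not noticeably change.
- screw_handle: Bar handle of the clamp screw: black plastic bar 46 mm long, 14 mm thick, 30 mm high, a white line on the +x half of its top. Origin: centre of the bar, on the screw's upright axis, 120 mm above the table; x along the bar, y across the 14 mm (grip it so), z up. At joint value 0 its x is the filler's x. Below it a steel neck 12 mm across, then the brass lock nut 27 mm across (81 to 88 mm up).
- shell0 (a joint): How far a proud orange shell, 11 mm across, at x -54, y -95 mm in the filler's frame, is pushed in, in m: 0 stands 6.5 mm above the body plate, 0.006 is level with its neighbours. Light friction keeps it where the press plate has pushed it.
- shell1 (a joint): How far a proud orange shell, 11 mm across, at x -18, y -5 mm in the filler's frame, is pushed in, in m: 0 stands 6.5 mm above the body plate, 0.006 is level with its neighbours. Light friction keeps it where the press plate has pushed it.
- shell2 (a joint): How far a proud orange shell, 11 mm across, at x 0, y -77 mm in the filler's frame, is pushed in, in m: 0 stands 6.5 mm above the body plate, 0.006 is level with its neighbours. Light friction keeps it where the press plate has pushed it.
- shell3 (a joint): How far a proud orange shell, 11 mm across, at x 36, y -23 mm in the filler's frame, is pushed in, in m: 0 stands 6.5 mm above the body plate, 0.006 is level with its neighbours. Light friction keeps it where the press plate has pushed it.
- shell4 (a joint): How far a proud orange shell, 11 mm across, at x 54, y -113 mm in the filler's frame, is pushed in, in m: 0 stands 6.5 mm above the body plate, 0.006 is level with its neighbours. Light friction keeps it where the press plate has pushed it.
- cap_plate: Bystander: flat pale plate 150 x 200 mm (x by y) full of orange caps, 20 mm high, with a steel wire handle 29 mm high at each short end; loose. Origin: centre of the underside.
- amber_jar: Bystander: amber glass jar with white lid, 72 mm across, 110 mm high, loose. Origin: centre of the underside.
- white_pot: Bystander: white plastic pot with lid, 60 mm across, 75 mm high, loose. Origin: centre of the underside.
- mortar: Bystander: white ceramic mortar bowl, 110 mm across, 65 mm high, loose. Origin: centre of the underside.
- spatula: Bystander: spatula 190 mm long lying flat on the table, loose. Origin on its underside, x along it towards the blade.
- spreader: Bystander: orange plastic powder spreader, an upright blade 110 x 6 mm and 45 mm high on a 22 mm wide foot, loose. Origin: centre of the underside.
- capsule_bin: Bystander: open blue bin 160 x 120 x 60 mm with empty capsules, loose. Origin: centre of the underside.

How it is judged:
By the outcome, as a careful person would: the job done as asked, in the order asked, and still so for the second after the job is handed in, while the arm keeps its last pose, push and grip.
It also fails if it takes over 58 s, if anything falls off the work surface, if the arm or the gripper's body presses on something with over 40 N, if the wrist force passes 120 N, or if a joint passes its speed limit or range.

## Working session

There is one attempt and no reset: what is moved stays moved. The work goes in short steps, Python scripts to look and compute and a tool call to move; the robot and the scene stay as the last step left them, time stands still between calls to the robot, and variables do not carry over. Pictures are saved under pics/ and viewed, at most 13 in all, crops included, and the job is handed in when it is done.

Besides the shell and the picture viewer there is one more tool, called by a JSON object that holds its "name" and its "arguments", one argument or row to a line. servo_tool: Moves the arm, as the interface text tells. Its arguments: {"type":"object","properties":{"series":{"type":"string"}},"required":["series"]}

```bash
mkdir -p pics; cat > h.py <<'E'
import numpy as np, cv2
from bench import ctrl
def K(c):
    f=c["img"].shape[0]/2/np.tan(np.radians(c["fovy"])/2)
    return np.array([[f,0,c["cx"]],[0,f,c["cy"]],[0,0,1.]]), np.array([c["k1"],0,0,0,0.])
def rays(c,px):
    k,d=K(c); n=cv2.undistortPoints(np.float64(px).reshape(-1,1,2),k,d).reshape(-1,2)
    return np.c_[n,np.ones(len(n))]
def onplane(c,px,z):
    E=np.array(c["extrinsics"]); r=rays(c,px)@E[:3,:3].T; o=E[:3,3]
    return o+r*((z-o[2])/r[:,2])[:,None]
def bydepth(c,px):
    E=np.array(c["extrinsics"]); p=np.int32(px).reshape(-1,2)
    z=c["z_map"][p[:,1],p[:,0]]
    return (rays(c,px)*z[:,None])@E[:3,:3].T+E[:3,3]
def save(n,im): cv2.imwrite("pics/"+n+".png",cv2.cvtColor(im,cv2.COLOR_RGB2BGR))
E
python3 - <<'E'
from h import *
for n in("top","side"):
    c=ctrl.camera(n); save(n+"0",c["img"]); np.savez(n+"0.npz",**c)
    print(n,c["fovy"],c["cx"],c["cy"],c["k1"],np.round(c["extrinsics"],3))
o=ctrl.get_obs(); print({k:np.round(v,3) for k,v in o.items()})
E
```

```text
top 51.19800633891886 279.9385047937666 211.91233863815552 0.049013526001678964 [[ 0.009 -0.996  0.092  0.438]
 [-1.    -0.011 -0.024 -0.   ]
 [ 0.025 -0.092 -0.995  1.42 ]
 [ 0.     0.     0.     1.   ]]
side 43.26421257095659 283.20127363931795 206.04370350301616 -0.1387982980127365 [[ 0.985 -0.124  0.121  0.358]
 [-0.173 -0.75   0.638 -1.113]
 [ 0.011 -0.649 -0.76   1.415]
 [ 0.     0.     0.     1.   ]]
{'time_s': np.float64(0.1), 'q': array([ 0.962,  0.181,  1.608, -0.   ,  1.354, -0.206]), 'dq': array([-0.002, -0.002, -0.003, -0.   , -0.   , -0.   ]), 'joint_efforts': array([ 1.0000e-03, -4.4587e+01, -3.5224e+01, -0.0000e+00,  4.0000e-03,
        0.0000e+00]), 'eef_pos': array([0.225, 0.529, 0.225]), 'eef_rot': array([-0.   ,  0.2  ,  0.98 , -0.001]), 'wrist_force': array([ 0.05 , -0.185,  0.188]), 'torque': array([0.001, 0.046, 0.033]), 'grasp_force': np.float64(0.0), 'opening': np.float64(0.998)}
```

View pics/top0.png

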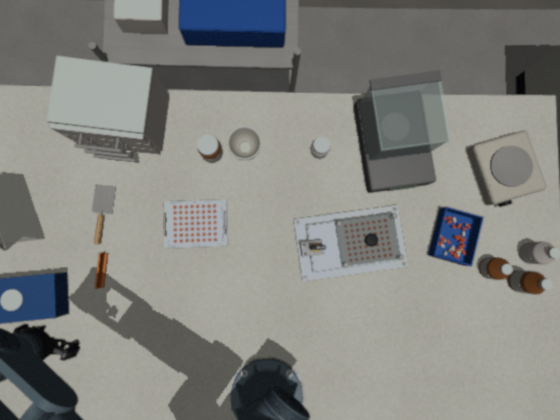

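View pics/side0.png

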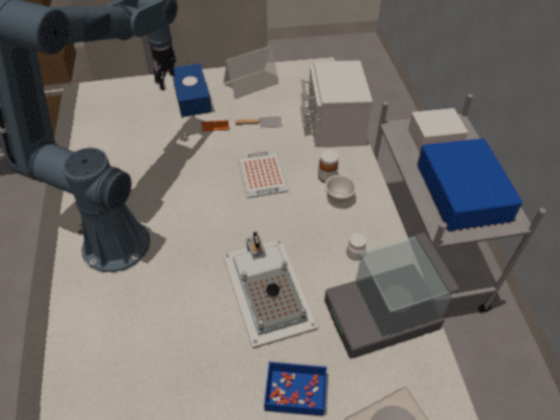

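The top view shows the filler spanning about (295–405, 205–278), with the knob at (371,240) and the clamp handle at about (312,246). The side view shows the knob at (273,290) and the handle at (257,243). I'll measure these next and enlarge the handle.

```bash
python3 - <<'E'
from h import *
T=dict(np.load("top0.npz")); S=dict(np.load("side0.npz"))
a=cv2.resize(T["img"][195:290,285:415],None,fx=6,fy=6,interpolation=cv2.INTER_CUBIC)[:, :400*2][:600]
b=cv2.resize(S["img"][220:320,220:320],None,fx=4,fy=4,interpolation=cv2.INTER_CUBIC)
save("cropT",a);save("cropS",b)
def dark(c,box,th):
    x0,y0,x1,y1=box; m=(c["img"][y0:y1,x0:x1].max(2)<th).astype(np.uint8)
    n,l,s,ce=cv2.connectedComponentsWithStats(m)
    return [(s[i,4],np.round(ce[i]+[x0,y0],1)) for i in range(1,n) if s[i,4]>8]
print(dark(T,(295,205,405,278),60)); print(dark(S,(235,225,310,330),50))
print("knob",onplane(T,[[371,240]],.1005),onplane(S,[[273,288]],.1005),bydepth(T,[[371,240]]))
# white base board rectangle in top
m=(T["img"].min(2)>150).astype(np.uint8)
E
```

```text
[(np.int32(125), array([370.8, 239.5])), (np.int32(20), array([312.4, 246.2]))]
[(np.int32(11), array([257.1, 245.4])), (np.int32(113), array([272.6, 289.6]))]
knob [[ 0.4780087  -0.30827146  0.1005    ]] [[ 0.48326571 -0.31182894  0.1005    ]] [[ 0.47791035 -0.30751957  0.10372325]]
```

View pics/cropT.png

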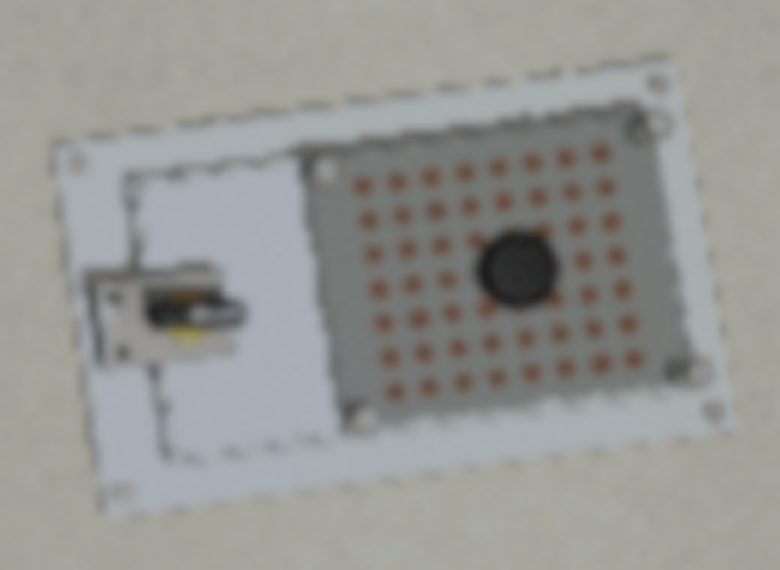

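View pics/cropS.png

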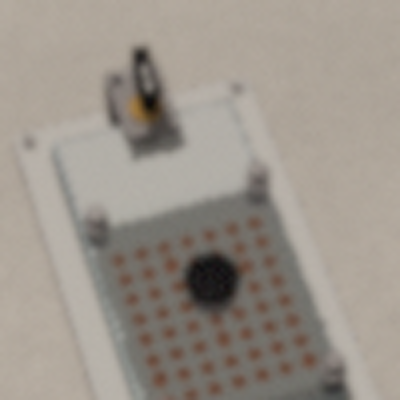

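The top crop shows the handle bar running almost along world -y. It spans crop px (148,308)–(243,315), with the white line on its right half. The filler's +y end with the bridge is at the left, so its yaw is about +8° and the screw sits near 1.8 rad. The side crop agrees. I'll fit the pose from the orange shell grid (centre at 0, -50) and the handle rays.

```bash
python3 - <<'E'
from h import *
T=dict(np.load("top0.npz")); S=dict(np.load("side0.npz"))
for n,c,box in(("top",T,(335,212,400,268)),("side",S,(240,266,312,334))):
    x0,y0,x1,y1=box; im=c["img"][y0:y1,x0:x1].astype(int)
    d=(im[...,0]-im[...,2]).astype(np.float32); m=(d>25).astype(np.uint8)
    k,l,s,ce=cv2.connectedComponentsWithStats(m)
    P=onplane(c,(ce[1:]+[x0,y0])[s[1:,4]>=3],.0485)
    r=cv2.minAreaRect(np.float32(P[:,:2]*1000)); print(n,len(P),r)
    a=np.radians(r[2]); 
    for cand in (r[2],r[2]-90):
        if abs(cand)<45: yaw=np.radians(cand)
    ctr=np.array(r[0])/1000; ey=np.array([-np.sin(yaw),np.cos(yaw)])
    print(" yaw",np.degrees(yaw),"knob",ctr,"screw",ctr+.168*ey)
def tri(a,b):
    A=[];B=[]
    for c,p in((T,a),(S,b)):
        E=np.array(c["extrinsics"]); r=E[:3,:3]@rays(c,[p])[0]; r/=np.linalg.norm(r); M=np.eye(3)-np.outer(r,r); A.append(M);B.append(M@E[:3,3])
    return np.linalg.solve(sum(A),sum(B))
print("knob tri",tri([370.8,239.5],[272.6,289.6]))
# handle bar ends (top edge, top view)
p=onplane(T,[[309.7,246.3],[325.3,247.4]],.135); print("bar",p, np.degrees(np.arctan2(*(p[1]-p[0])[[1,0]])), p.mean(0))
E
```

```text
top 34 ((479.8619384765625, -309.51934814453125), (109.29659271240234, 127.79505920410156), 8.509987831115723)
 yaw 8.509987831115723 knob [ 0.47986194 -0.30951935] screw [ 0.45500099 -0.14336901]
side 47 ((482.07196044921875, -311.2413330078125), (108.3449478149414, 127.08153533935547), 8.642973899841309)
 yaw 8.642973899841309 knob [ 0.48207196 -0.31124133] screw [ 0.45682544 -0.14514915]
knob tri [ 0.48106573 -0.31032124  0.08962193]
bar [[ 0.45660735 -0.12003091  0.135     ]
 [ 0.45386354 -0.1657969   0.135     ]] -93.43093949963992 [ 0.45523544 -0.1429139   0.135     ]
```

{"name": "servo_tool", "arguments": {
  "series": "-0.2 0 0 0 0 0 7;-0.2 0 -0.05 0 0 0 14;0 0 -0.1 0 0 0 21;0.3 0 -0.15 0 0 0 28;0.6 0 -0.2 0 0 0 35;1 0 -0.24 0 0 0 42;1 0 -0.28 0 0 0 49;1 0 -0.32 0 0 0 56"
}}

```text
time_s: 0.77
eef_pos: [0.1097, 0.259, 0.2251]
eef_rot: [0.0, 0.638, 0.77, -0.001]
wrist_force: [-0.4, -1.2, 1.6]
opening: 0.001
grasp_force: 0.0
```

{"name": "servo_tool", "arguments": {
  "series": "1 -0.0234 0.0283 0 0 0 2;1 -0.0468 0.0566 0 0 0 4;1 -0.0702 0.0849 0 0 0 6;1 -0.0936 0.1132 0 0 0 8;1 -0.117 0.1415 0 0 0 10;1 -0.1404 0.1698 0 0 0 12;1 -0.1638 0.1981 0 0 0 14;1 -0.1872 0.2264 0 0 0 14;1 -0.2106 0.255 0 0 0 14;1 -0.25 0.256 0 0 0 14;1 -0.29 0.257 0 0 0 14;1 -0.33 0.258 0 0 0 14"
}}

```text
time_s: 1.77
eef_pos: [0.4269, -0.016, 0.2255]
eef_rot: [-0.001, 0.726, 0.688, -0.0]
wrist_force: [1.7, -0.4, 0.7]
opening: 0.001
grasp_force: 0.0
```

{"name": "servo_tool", "arguments": {
  "series": "1 -0.038 0.009 0 0 0 0;1 -0.076 0.018 0 0 0 0;1 -0.114 0.027 0 0 0 0;1 -0.152 0.036 0 0 0 0;1 -0.19 0.045 0.01 0 0 0;1 -0.228 0.054 0.02 0 0 0;1 -0.26 0.063 0.04 0 0 0;1 -0.291 0.07 0.06 0 0 0;1 -0.291 0.07 0.08 0 0 0;1 -0.291 0.07 0.08 0 0 0;1 -0.291 0.07 0.08 0 0 0"
}}

```text
time_s: 2.68
eef_pos: [0.48, -0.3078, 0.1445]
eef_rot: [-0.002, 0.726, 0.688, 0.0]
wrist_force: [0.4, 0.0, 0.7]
opening: 0.001
grasp_force: 0.0
```

```bash
python3 - <<'E'
from h import *
c=ctrl.camera("side"); save("s1",cv2.resize(c["img"][200:320,200:340],None,fx=4,fy=4,interpolation=cv2.INTER_CUBIC))
o=ctrl.get_obs(); print(o["eef_pos"],o["wrist_force"])
E
```

```text
[ 0.48093611 -0.30802764  0.14607909] [0.40595439 0.33399914 0.02494113]
```

View pics/s1.png

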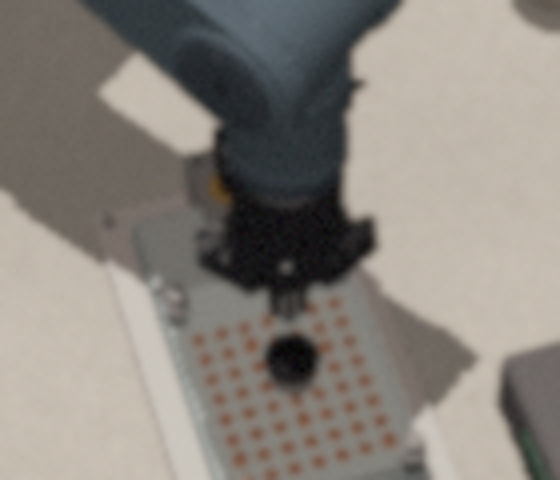

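The closed tips, at about (290,310) in the crop, are straight over the knob at (292,360). I'll press now.

{"name": "servo_tool", "arguments": {
  "series": "1 -0.002 0 0.008 0 0 0;1 -0.002 0 0.014 0 0 0;1 -0.002 0 0.018 0 0 0;1 -0.002 0 0.021 0 0 0;1 -0.002 0 0.024 0 0 0;1 -0.002 0 0.026 0 0 0;1 -0.002 0 0.028 0 0 0;1 -0.002 0 0.03 0 0 0;1 -0.002 0 0.032 0 0 0;1 -0.002 0 0.032 0 0 0;1 -0.002 0 0.032 0 0 0"
}}

```text
time_s: 3.65
eef_pos: [0.481, -0.3108, 0.114]
eef_rot: [-0.0, 0.726, 0.688, -0.0]
wrist_force: [0.0, 0.5, 0.7]
opening: 0.001
grasp_force: 0.0
```

```bash
python3 - <<'E'
from h import *
c=ctrl.camera("side"); save("s2",cv2.resize(c["img"][230:320,220:340],None,fx=5,fy=5,interpolation=cv2.INTER_CUBIC))
o=ctrl.get_obs(); print(o["eef_pos"],o["wrist_force"],o["joint_efforts"])
E
```

```text
[ 0.48109993 -0.31085138  0.11411759] [-0.43066364  0.02450228 -0.47574144] [ 5.52133555e-03 -4.64722323e+01 -3.11793172e+01 -2.18140776e-04
  3.52563889e-03  7.25757468e-05]
```

View pics/s2.png

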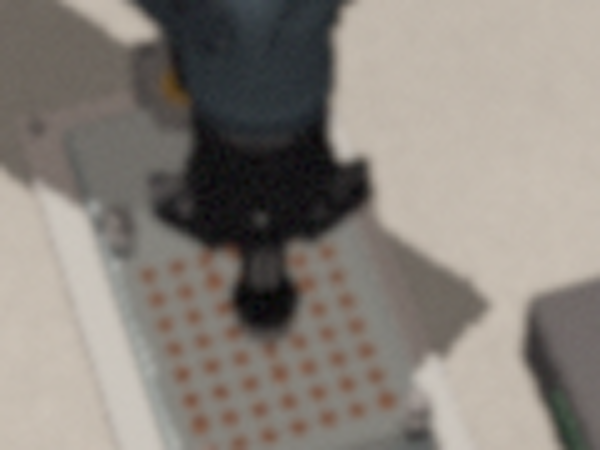

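The tips are just at the knob top, at crop (265,285), with no load yet. I'll go further down and watch the force.

{"name": "servo_tool", "arguments": {
  "series": "1 0 0 0.001 0 0 0;1 0 0 0.002 0 0 0;1 0 0 0.003 0 0 0;1 0 0 0.003 0 0 0"
}}

```text
time_s: 4.03
eef_pos: [0.4809, -0.3107, 0.1109]
eef_rot: [-0.0, 0.726, 0.688, -0.0]
wrist_force: [0.3, 1.2, 0.2]
opening: 0.001
grasp_force: 0.0
```

{"name": "servo_tool", "arguments": {
  "series": "1 0 0 0.001 0 0 0;1 0 0 0.002 0 0 0;1 0 0 0.003 0 0 0;1 0 0 0.003 0 0 0"
}}

```text
time_s: 4.37
eef_pos: [0.4809, -0.3107, 0.1078]
eef_rot: [-0.0, 0.726, 0.688, -0.0]
wrist_force: [0.1, 0.4, 1.0]
opening: 0.004
grasp_force: 0.0
```

```bash
python3 - <<'E'
from h import *
S=dict(np.load("side0.npz")); c=ctrl.camera("side")
for n,i in(("0",S["img"]),("now",c["img"])):
    print(n,i[284:304,273].max(1), i[291,262:286].max(1))
a=np.hstack([cv2.resize(i[250:310,240:310],None,fx=5.5,fy=5.5,interpolation=cv2.INTER_CUBIC) for i in(S["img"],c["img"])]); save("s3",a)
print(ctrl.get_obs()["wrist_force"],ctrl.get_obs()["eef_pos"])
E
```

```text
0 [ 39  24  26  25  24  23  27  28  29  25  23  40  57  70  84  97 104 111
 115 116] [114 110 102  92  71  47  26  30  29  27  29  28  26  33  20  26  45  73
 100 112 111 106 109 114]
now [ 61  55  58  54  38  26  18  22  18  13  26  44  68  84  99 110 122 129
 132 131] [132 126 118 105  84  44  19  18  14  21  13  22  23  10  14  22  53  86
 118 127 127 123 126 130]
[ 0.34591279 -1.04792245 -0.04011174] [ 0.48096859 -0.31072677  0.10792683]
```

View pics/s3.png

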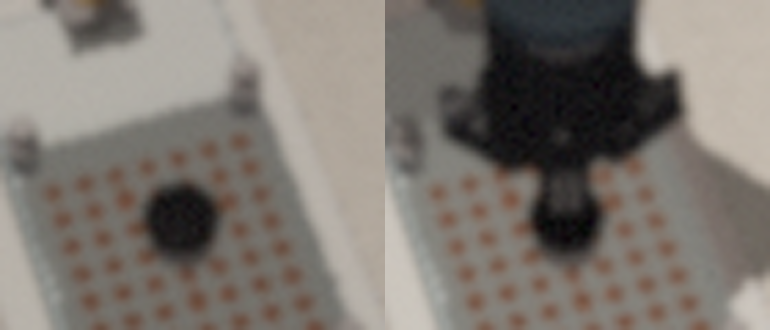

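Compared with the first picture, the knob's lower edge hasn't moved (row 296 in both). So the tips haven't touched yet, and I'll keep stepping down.

{"name": "servo_tool", "arguments": {
  "series": "1 0 0 0.001 0 0 0;1 0 0 0.002 0 0 0;1 0 0 0.003 0 0 0;1 0 0 0.003 0 0 0"
}}

```text
time_s: 4.75
eef_pos: [0.481, -0.3107, 0.1048]
eef_rot: [-0.0, 0.726, 0.688, -0.0]
wrist_force: [-0.5, 0.4, -0.6]
opening: 0.0
grasp_force: 0.0
```

{"name": "servo_tool", "arguments": {
  "series": "1 0 0 0.001 0 0 0;1 0 0 0.002 0 0 0;1 0 0 0.003 0 0 0;1 0 0 0.003 0 0 0"
}}

```text
time_s: 5.08
eef_pos: [0.4809, -0.3107, 0.1018]
eef_rot: [-0.0, 0.726, 0.688, -0.0]
wrist_force: [0.1, 0.3, 0.3]
opening: -0.003
grasp_force: 0.0
```

```bash
python3 - <<'E'
from h import *
S=dict(np.load("side0.npz")); c=ctrl.camera("side"); np.savez("side4.npz",**c)
for r in range(270,300,2):
    p=[[273,r]]; print(r,bydepth(S,p)[0].round(3),bydepth(c,p)[0].round(3),S["img"][r,273].max(),c["img"][r,273].max())
E
```

```text
270 [ 0.496 -0.231  0.071] [ 0.478 -0.346  0.246] 127 21
272 [ 0.495 -0.241  0.075] [ 0.358 -1.113  1.415] 115 17
274 [ 0.494 -0.247  0.073] [ 0.482 -0.321  0.188] 116 27
276 [ 0.493 -0.252  0.071] [ 0.484 -0.308  0.158] 116 30
278 [ 0.492 -0.256  0.066] [ 0.484 -0.31   0.151] 110 26
280 [ 0.491 -0.266  0.07 ] [ 0.483 -0.316  0.15 ] 113 21
282 [ 0.489 -0.274  0.073] [ 0.482 -0.319  0.145] 95 43
284 [ 0.485 -0.3    0.103] [ 0.482 -0.323  0.139] 39 58
286 [ 0.485 -0.303  0.097] [ 0.482 -0.32   0.125] 26 56
288 [ 0.483 -0.312  0.1  ] [ 0.481 -0.323  0.119] 24 51
290 [ 0.482 -0.322  0.106] [ 0.482 -0.318  0.099] 27 24
292 [ 0.481 -0.327  0.104] [ 0.481 -0.326  0.102] 29 13
294 [ 0.481 -0.328  0.095] [ 0.48  -0.33   0.097] 23 26
296 [ 0.482 -0.32   0.069] [ 0.481 -0.325  0.078] 57 68
298 [ 0.481 -0.327  0.07 ] [ 0.481 -0.327  0.071] 84 96
```

The depth map still puts the knob top at about 0.100 m, and the visible finger ends just above it. I'll keep stepping with the force as the guide.

{"name": "servo_tool", "arguments": {
  "series": "1 0 0 0.001 0 0 0;1 0 0 0.002 0 0 0;1 0 0 0.003 0 0 0;1 0 0 0.003 0 0 0"
}}

```text
time_s: 5.47
eef_pos: [0.4809, -0.3107, 0.0988]
eef_rot: [-0.0, 0.726, 0.688, -0.0]
wrist_force: [-0.2, 0.6, -0.2]
opening: -0.0
grasp_force: 0.0
```

```bash
python3 - <<'E'
from h import *
c=ctrl.camera("side"); t=ctrl.camera("top")
E=np.array(c["extrinsics"]); 
for r in range(280,300): 
    d=E[:3,:3]@rays(c,[[273,r]])[0]; o=E[:3,3]; k=(-.3217-o[1])/d[1]
    print(r,c["img"][r,266:281].max(1), np.median(bydepth(c,[[i,r] for i in range(270,277)]),0).round(3),"z@y-.3217: %.3f"%(o[2]+k*d[2]))
a=cv2.resize(c["img"][255:310,235:310],None,fx=8,fy=8,interpolation=cv2.INTER_CUBIC); a=np.clip(a.astype(float)*1.8,0,255).astype(np.uint8); save("s5",a)
o=ctrl.get_obs(); print(o["eef_pos"],o["wrist_force"],o["q"])
E
```

```text
280 [25 27 21 20 21 19 21 19 17 18 28 31 50 52 48] [ 0.483 -0.319  0.156] z@y-.3217: 0.159
281 [55 45 27 24 20 19 25 23 24 21 37 61 80 85 84] [ 0.482 -0.319  0.152] z@y-.3217: 0.154
282 [ 88  67  43  26  21  30  35  33  34  37  50  81 105 111 111] [ 0.482 -0.322  0.148] z@y-.3217: 0.149
283 [112  87  52  32  37  42  45  49  50  46  57  85 114 125 126] [ 0.482 -0.32   0.142] z@y-.3217: 0.143
284 [117  96  61  40  48  55  53  55  61  51  51  83 107 124 129] [ 0.482 -0.318  0.134] z@y-.3217: 0.138
285 [115  90  56  40  55  57  57  58  62  52  42  63  93 113 124] [ 0.482 -0.319  0.13 ] z@y-.3217: 0.133
286 [104  71  42  41  53  60  58  59  58  49  36  41  70  99 116] [ 0.483 -0.317  0.122] z@y-.3217: 0.127
287 [ 86  53  30  35  56  64  57  60  63  50  29  26  49  82 108] [ 0.482 -0.32   0.118] z@y-.3217: 0.122
288 [ 77  38  25  35  52  62  55  59  54  47  28  21  41  71 106] [ 0.482 -0.318  0.11 ] z@y-.3217: 0.117
289 [ 74  34  21  26  49  59  54  49  49  42  25  18  36  71 102] [ 0.482 -0.321  0.111] z@y-.3217: 0.111
290 [ 74  36  14  21  34  44  37  34  31  28  20  20  37  76 107] [ 0.
[... 464 characters left out ...]
[115 100  84  68  56  48  44  47  49  50  60  81 103 122 130] [ 0.481 -0.331  0.093] z@y-.3217: 0.078
296 [115 108 102  89  73  68  68  66  69  75  83  97 112 124 128] [ 0.482 -0.323  0.074] z@y-.3217: 0.072
297 [123 120 116 106  94  89  90  85  86  90 100 110 120 121 125] [ 0.481 -0.326  0.076] z@y-.3217: 0.067
298 [130 127 126 121 114 110 106  96  99 109 118 123 124 120 121] [ 0.48  -0.329  0.074] z@y-.3217: 0.061
299 [132 129 130 128 128 125 118 108 109 118 128 128 129 125 125] [ 0.48  -0.329  0.068] z@y-.3217: 0.055
[ 0.48105006 -0.31079411  0.09902948] [-0.53300158  0.25371851 -0.358384  ] [-7.80757104e-01  3.20899741e-01  1.71244584e+00 -3.70923325e-05
  1.10833554e+00 -7.27003086e-01]
```

View pics/s5.png

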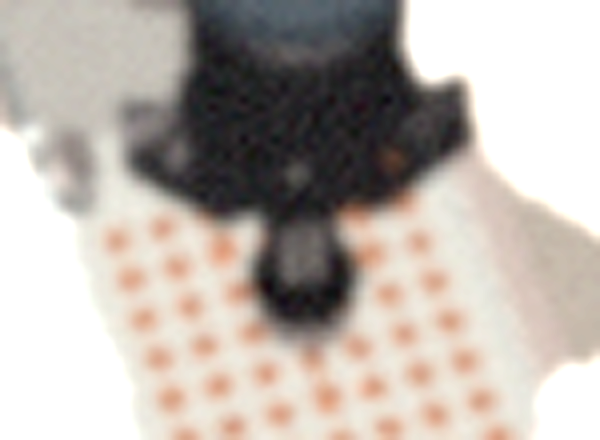

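The tips are now at about row 290, which is z ≈ 0.105, just over the knob top. So in practice they reach about 30 mm less than I assumed. I'll carry on with small steps.

{"name": "servo_tool", "arguments": {
  "series": "1 0 0 0.001 0 0 0;1 0 0 0.002 0 0 0;1 0 0 0.003 0 0 0;1 0 0 0.003 0 0 0"
}}

```text
time_s: 5.9
eef_pos: [0.4809, -0.3107, 0.0958]
eef_rot: [-0.0, 0.726, 0.688, -0.0]
wrist_force: [-0.2, 0.7, -0.4]
opening: 0.001
grasp_force: 0.0
```

{"name": "servo_tool", "arguments": {
  "series": "1 0 0 0.001 0 0 0;1 0 0 0.002 0 0 0;1 0 0 0.003 0 0 0;1 0 0 0.003 0 0 0"
}}

```text
time_s: 6.23
eef_pos: [0.4811, -0.3109, 0.0933]
eef_rot: [0.0, 0.726, 0.688, -0.0]
wrist_force: [-1.0, 0.6, 4.4]
opening: -0.001
grasp_force: 2.0
```

Contact came at TCP z ≈ 0.094, at 4 N, which matches the spring preload. Full travel should be near z ≈ 0.080.

{"name": "servo_tool", "arguments": {
  "series": "1 0 0 0.002 0 0 0;1 0 0 0.004 0 0 0;1 0 0 0.006 0 0 0;1 0 0 0.008 0 0 0;1 0 0 0.01 0 0 0;1 0 0 0.01 0 0 0;1 0 0 0.01 0 0 0"
}}

```text
time_s: 6.82
eef_pos: [0.4812, -0.3109, 0.0836]
eef_rot: [0.0, 0.726, 0.688, -0.0]
wrist_force: [-2.3, 2.3, 9.6]
opening: -0.001
grasp_force: 4.1
```

{"name": "servo_tool", "arguments": {
  "series": "1 0 0 0.001 0 0 0;1 0 0 0.002 0 0 0;1 0 0 0.003 0 0 0;1 0 0 0.003 0 0 0;1 0 0 0.003 0 0 0"
}}

```text
time_s: 7.23
eef_pos: [0.4813, -0.3109, 0.0813]
eef_rot: [0.0, 0.726, 0.688, -0.0]
wrist_force: [-4.8, 3.9, 13.4]
opening: 0.004
grasp_force: 6.6
```

{"name": "servo_tool", "arguments": {
  "series": "1 0 0 0.001 0 0 0;1 0 0 0.002 0 0 0;1 0 0 0.002 0 0 0;1 0 0 0.002 0 0 0"
}}

```text
time_s: 7.57
eef_pos: [0.4814, -0.311, 0.0812]
eef_rot: [0.0, 0.726, 0.688, -0.0]
wrist_force: [-10.1, 7.1, 27.9]
opening: 0.002
grasp_force: 13.8
```

The force jumped to 28 N with no further movement, so the plate is on its stop after about 14 mm of travel. I'll let it spring up and go over the handle.

{"name": "servo_tool", "arguments": {
  "series": "1 0 0 -0.006 0 0 0;1 0 0 -0.016 0 0 0;1 0 0 -0.04 0 0 0;1 0 0 -0.075 0 0 0;0.4 0 0 -0.1 0 0 0;-0.4 0.02 -0.004 -0.1 0 0 0;-0.4 0.055 -0.012 -0.1 0 0 0;-0.4 0.09 -0.019 -0.1 0 0 0;-0.4 0.125 -0.026 -0.1 0 0 0;-0.4 0.165 -0.034 -0.1 0 0 0;-0.4 0.165 -0.034 -0.1 0 0 0;-0.4 0.165 -0.034 -0.1 0 0 0"
}}

```text
time_s: 8.57
eef_pos: [0.4558, -0.1425, 0.1778]
eef_rot: [0.0, 0.725, 0.689, -0.0]
wrist_force: [0.3, -1.8, 0.1]
opening: 0.702
grasp_force: 0.0
```

```bash
python3 - <<'E'
from h import *
c=ctrl.camera("side"); np.savez("side6.npz",**c); S=dict(np.load("side0.npz"))
A=[cv2.resize(i[215:325,230:310],None,fx=5,fy=5,interpolation=cv2.INTER_CUBIC) for i in(S["img"],c["img"])]
save("s6",np.clip(np.hstack(A)*1.4,0,255).astype(np.uint8))
o=ctrl.get_obs(); print(o["eef_pos"],o["wrist_force"],o["opening"])
E
```

```text
[ 0.45623169 -0.14396656  0.17810266] [ 0.68318479 -0.33879971  0.33822609] 0.704344722824241
```

View pics/s6.png

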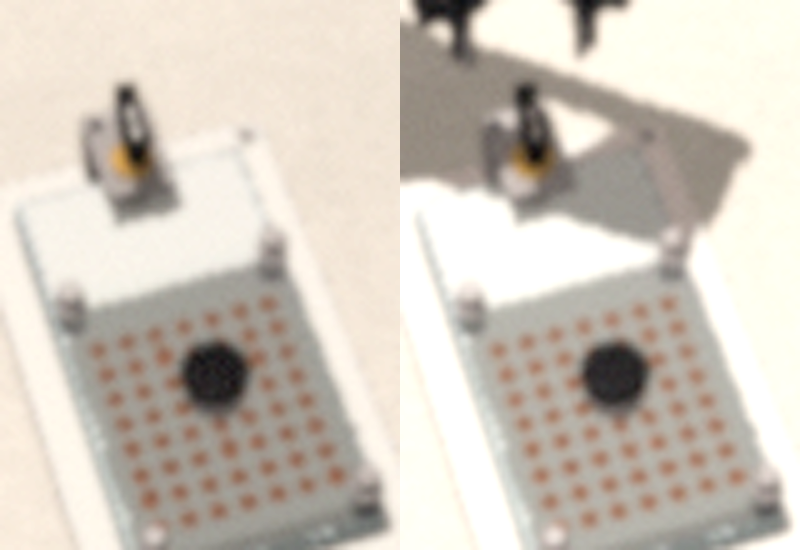

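The plate is back up, with the knob where it was. The shells that looked brighter before, for example at (165,358) and (150,498), now match their neighbours. The open fingers are at (460,55) and (585,50), above the handle at (527,115). I'll check their offset to the bar by rays.

```bash
python3 - <<'E'
from h import *
c=dict(np.load("side6.npz")); E=np.array(c["extrinsics"]); o=E[:3,3]
for p in([242,226],[267,225]):
    d=E[:3,:3]@rays(c,[p])[0]; k=(-.155-o[1])/d[1]; print("tip",(o+k*d).round(4))
# handle top-face: dark pixels centroid on plane z .12
x0,y0=248,228; m=c["img"][y0:245,x0:262].max(2)<45
ys,xs=np.nonzero(m); print(len(xs),xs.mean()+x0,ys.mean()+y0,onplane(c,[[xs.mean()+x0,ys.mean()+y0]],.123))
print(onplane(c,[[255,231.5],[257.3,246.5]],.135))
E
```

```text
tip [ 0.4179 -0.155   0.2073]
tip [ 0.4913 -0.155   0.1969]
15 255.6 239.6 [[ 0.45649354 -0.14724795  0.123     ]]
[[ 0.4580851  -0.12533976  0.135     ]
 [ 0.45697851 -0.18252212  0.135     ]]
```

Finger midpoint x ≈ 0.455 against the bar at 0.456, so it's centred. With the tips effectively at TCP+~7 mm when shut, the grip height is TCP ≈ 0.097. I'll descend and close.

{"name": "servo_tool", "arguments": {
  "series": "-0.4 0 0 0.02 0 0 0;-0.4 0 0 0.04 0 0 0;-0.4 0 0 0.055 0 0 0;-0.4 0 0 0.064 0 0 0;-0.4 0 0 0.07 0 0 0;-0.4 0 0 0.074 0 0 0;-0.4 0 0 0.077 0 0 0;-0.4 0 0 0.08 0 0 0;-0.4 0 0 0.08 0 0 0"
}}

```text
time_s: 9.37
eef_pos: [0.4561, -0.1444, 0.0981]
eef_rot: [0.0, 0.726, 0.688, 0.0]
wrist_force: [0.7, 0.4, 0.5]
opening: 0.702
grasp_force: 0.0
```

{"name": "servo_tool", "arguments": {
  "series": "0 0 0 0 0 0 0;0.3 0 0 0 0 0 0;0.5 0 0 0 0 0 0;1 0 0 0 0 0 0;1 0 0 0 0 0 0;1 0 0 0 0 0 0;1 0 0 0 0 0 0;1 0 0 0 0 0 0"
}}

```text
time_s: 10.03
eef_pos: [0.4576, -0.1448, 0.0989]
eef_rot: [0.002, 0.726, 0.688, 0.001]
wrist_force: [4.4, -0.2, -1.0]
opening: 0.148
grasp_force: 60.0
```

```bash
python3 - <<'E'
from h import *
c=ctrl.camera("side"); t=ctrl.camera("top")
save("s7",np.clip(np.hstack([cv2.resize(i,(400,400),interpolation=cv2.INTER_CUBIC) for i in(c["img"][205:275,225:295],t["img"][205:285,275:355])])*1.5,0,255).astype(np.uint8))
o=ctrl.get_obs(); print({k:np.round(o[k],4) for k in("eef_pos","eef_rot","wrist_force","torque","opening","grasp_force","q")})
E
```

```text
{'eef_pos': array([ 0.4577, -0.1448,  0.099 ]), 'eef_rot': array([0.0018, 0.7259, 0.6878, 0.0009]), 'wrist_force': array([ 4.5472, -1.0193, -1.4423]), 'torque': array([-0.041 , -0.5461, -0.0474]), 'opening': np.float64(0.1533), 'grasp_force': np.float64(60.0392), 'q': array([-5.5490e-01,  1.2820e-01,  1.9506e+00,  9.0000e-04,  1.0588e+00,
       -5.0140e-01])}
```

View pics/s7.png

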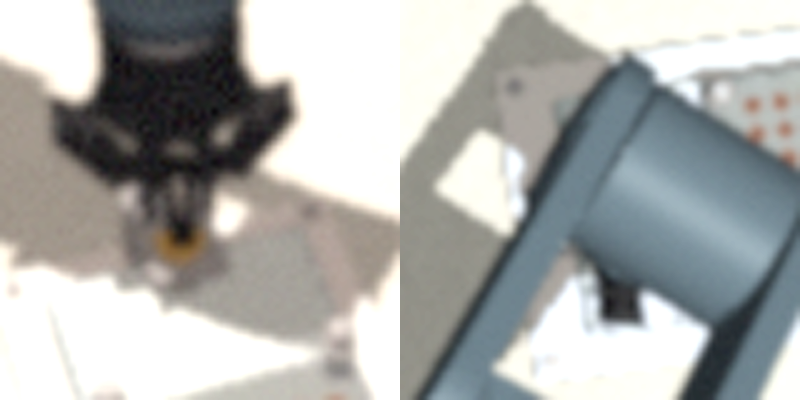

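The bar is gripped: opening 0.15 (about 13 mm) at 60 N. In the side view the fingers straddle the bar above the brass nut at about (180,245). I'll turn clockwise (+z of the tool), easing out the 1.5 mm centring error on the way.

{"name": "servo_tool", "arguments": {
  "series": "1 0 0.0015 0 0 0 3;1 0 0.0015 0 0 0 8;1 0 0.0015 0 0 0 13;1 0 0.0015 0 0 0 18;1 0 0.0015 0 0 0 23;1 0 0.0015 0 0 0 28;1 0 0.0015 0 0 0 33;1 0 0.0015 0 0 0 38;1 0 0.0015 0 0 0 42;1 0 0.0015 0 0 0 45;1 0 0.0015 0 0 0 45;1 0 0.0015 0 0 0 45"
}}

```text
time_s: 11.13
eef_pos: [0.4581, -0.1449, 0.0989]
eef_rot: [0.001, 0.934, 0.358, 0.0]
wrist_force: [-1.1, -1.7, 5.4]
opening: 0.152
grasp_force: 60.9
```

```bash
cat >> h.py <<'E'
def st():
    o=ctrl.get_obs(); w,x,y,z=o["eef_rot"]
    print("psi %.2f"%(2*np.degrees(np.arctan2(y,x))-90),{k:np.round(o[k],4) for k in("time_s","eef_pos","eef_rot","wrist_force","torque","opening","grasp_force")})
E
python3 -c "from h import *;st()"
```

```text
psi -47.99 {'time_s': np.float64(11.1333), 'eef_pos': array([ 0.4581, -0.1449,  0.0989]), 'eef_rot': array([9.000e-04, 9.335e-01, 3.585e-01, 4.000e-04]), 'wrist_force': array([-1.1328, -1.6865,  5.4313]), 'torque': array([-0.2906,  0.099 , -0.0796]), 'opening': np.float64(0.1522), 'grasp_force': np.float64(60.8574)}
```

{"name": "servo_tool", "arguments": {
  "series": "1 0 0 0 0 0 4;1 0 0 0 0 0 9;1 0 0 0 0 0 14;1 0 0 0 0 0 19;1 0 0 0 0 0 23;1 0 0 0 0 0 26;1 0 0 0 0 0 28;1 0 0 0 0 0 28;1 0 0 0 0 0 28"
}}

```text
time_s: 11.88
eef_pos: [0.4582, -0.1452, 0.0989]
eef_rot: [0.001, 0.992, 0.122, 0.001]
wrist_force: [-0.6, -3.5, 5.2]
opening: 0.155
grasp_force: 61.0
```

```bash
python3 -c "from h import *;st()"
```

```text
psi -75.95 {'time_s': np.float64(11.8833), 'eef_pos': array([ 0.4582, -0.1452,  0.0989]), 'eef_rot': array([1.000e-03, 9.925e-01, 1.223e-01, 7.000e-04]), 'wrist_force': array([-0.6396, -3.5046,  5.2413]), 'torque': array([-0.5677,  0.079 , -0.0335]), 'opening': np.float64(0.1548), 'grasp_force': np.float64(60.983)}
```

{"name": "servo_tool", "arguments": {
  "series": "1 0 0 0 0 0 1;1 0 0 0 0 0 2;1 0 0 0 0 0 3;1 0 0 0 0 0 4;1 0 0 0 0 0 5;1 0 0 0 0 0 5;1 0 0 0 0 0 5"
}}

```text
time_s: 12.47
eef_pos: [0.4582, -0.1452, 0.0988]
eef_rot: [0.001, 0.997, 0.079, 0.001]
wrist_force: [-0.2, -3.8, 6.2]
opening: 0.152
grasp_force: 61.1
```

```bash
python3 -c "from h import *;st()"
```

```text
psi -80.95 {'time_s': np.float64(12.4667), 'eef_pos': array([ 0.4582, -0.1452,  0.0988]), 'eef_rot': array([9.000e-04, 9.969e-01, 7.890e-02, 7.000e-04]), 'wrist_force': array([-0.1932, -3.7617,  6.1675]), 'torque': array([-0.5952,  0.0566, -0.1182]), 'opening': np.float64(0.1517), 'grasp_force': np.float64(61.0532)}
```

{"name": "servo_tool", "arguments": {
  "series": "1 0 0 0 0 0 1;1 0 0 0 0 0 2;1 0 0 0 0 0 2;1 0 0 0 0 0 2"
}}

```text
time_s: 12.8
eef_pos: [0.4583, -0.1453, 0.0989]
eef_rot: [0.001, 0.998, 0.061, 0.001]
wrist_force: [0.6, -4.6, 5.5]
opening: 0.153
grasp_force: 61.0
```

```bash
python3 -c "from h import *;st()"
```

```text
psi -82.95 {'time_s': np.float64(12.8), 'eef_pos': array([ 0.4583, -0.1453,  0.0989]), 'eef_rot': array([1.000e-03, 9.981e-01, 6.150e-02, 8.000e-04]), 'wrist_force': array([ 0.6374, -4.6173,  5.5037]), 'torque': array([-0.6719,  0.0127, -0.0805]), 'opening': np.float64(0.1528), 'grasp_force': np.float64(61.0439)}
```

{"name": "servo_tool", "arguments": {
  "series": "1 0 0 0 0 0 1;1 0 0 0 0 0 2;1 0 0 0 0 0 2;1 0 0 0 0 0 2"
}}

```text
time_s: 13.13
eef_pos: [0.4582, -0.1453, 0.0989]
eef_rot: [0.001, 0.999, 0.044, 0.001]
wrist_force: [0.6, -4.2, 5.0]
opening: 0.155
grasp_force: 61.0
```

```bash
python3 -c "from h import *;st()"
```

```text
psi -84.96 {'time_s': np.float64(13.1333), 'eef_pos': array([ 0.4582, -0.1453,  0.0989]), 'eef_rot': array([1.00e-03, 9.99e-01, 4.40e-02, 8.00e-04]), 'wrist_force': array([ 0.6333, -4.2298,  4.9951]), 'torque': array([-0.603 ,  0.0431, -0.0424]), 'opening': np.float64(0.1551), 'grasp_force': np.float64(61.0365)}
```

{"name": "servo_tool", "arguments": {
  "series": "1 0 0 0 0 0 1;1 0 0 0 0 0 2;1 0 0 0 0 0 2;1 0 0 0 0 0 2"
}}

```text
time_s: 13.47
eef_pos: [0.4582, -0.1453, 0.0989]
eef_rot: [0.001, 1.0, 0.028, 0.001]
wrist_force: [0.9, -5.1, 4.8]
opening: 0.152
grasp_force: 68.4
```

```bash
python3 -c "from h import *;st()"
```

```text
psi -86.80 {'time_s': np.float64(13.4667), 'eef_pos': array([ 0.4582, -0.1453,  0.0989]), 'eef_rot': array([1.300e-03, 9.996e-01, 2.790e-02, 7.000e-04]), 'wrist_force': array([ 0.9   , -5.107 ,  4.8126]), 'torque': array([-0.6281, -0.0407,  1.1216]), 'opening': np.float64(0.152), 'grasp_force': np.float64(68.3918)}
```

The torque jumped to 1.1 N m at psi -86.8°, so the screw is seated. Now I'll back it off a quarter turn to psi ≈ +3.4°.

{"name": "servo_tool", "arguments": {
  "series": "1 0 0.001 0 0 0 -3;1 0 0.001 0 0 0 -8;1 0 0.001 0 0 0 -13;1 0 0.001 0 0 0 -18;1 0 0.001 0 0 0 -23;1 0 0.001 0 0 0 -28;1 0 0.001 0 0 0 -33;1 0 0.001 0 0 0 -38;1 0 0.001 0 0 0 -43;1 0 0.001 0 0 0 -46;1 0 0.001 0 0 0 -47;1 0 0.001 0 0 0 -47"
}}

```text
time_s: 14.47
eef_pos: [0.458, -0.1449, 0.0988]
eef_rot: [-0.0, 0.906, 0.424, 0.001]
wrist_force: [-0.5, 2.1, 7.9]
opening: 0.152
grasp_force: 61.7
```

```bash
python3 -c "from h import *;st()"
```

```text
psi -39.87 {'time_s': np.float64(14.4667), 'eef_pos': array([ 0.458 , -0.1449,  0.0988]), 'eef_rot': array([-1.000e-04,  9.058e-01,  4.236e-01,  5.000e-04]), 'wrist_force': array([-0.5487,  2.0798,  7.8693]), 'torque': array([0.2084, 0.1482, 0.0474]), 'opening': np.float64(0.1525), 'grasp_force': np.float64(61.7043)}
```

{"name": "servo_tool", "arguments": {
  "series": "1 0 0 0 0 0 -4;1 0 0 0 0 0 -9;1 0 0 0 0 0 -14;1 0 0 0 0 0 -19;1 0 0 0 0 0 -24;1 0 0 0 0 0 -29;1 0 0 0 0 0 -34;1 0 0 0 0 0 -38;1 0 0 0 0 0 -41;1 0 0 0 0 0 -43;1 0 0 0 0 0 -43.4;1 0 0 0 0 0 -43.4"
}}

```text
time_s: 15.47
eef_pos: [0.4575, -0.1447, 0.0988]
eef_rot: [-0.0, 0.685, 0.728, 0.0]
wrist_force: [-2.9, 1.9, 10.5]
opening: 0.152
grasp_force: 62.0
```

```bash
python3 - <<'E'
from h import *
st(); c=ctrl.camera("side"); save("s8",np.clip(np.hstack([cv2.resize(i,(400,400),interpolation=cv2.INTER_CUBIC) for i in(c["img"][205:275,225:295],c["img"][130:400,150:420])])*1.4,0,255).astype(np.uint8)); st()
E
```

```text
psi 3.50 {'time_s': np.float64(15.4667), 'eef_pos': array([ 0.4575, -0.1447,  0.0988]), 'eef_rot': array([-3.000e-04,  6.852e-01,  7.284e-01,  3.000e-04]), 'wrist_force': array([-2.8539,  1.9425, 10.5142]), 'torque': array([0.2346, 0.4645, 0.0057]), 'opening': np.float64(0.1521), 'grasp_force': np.float64(62.0134)}
psi 3.48 {'time_s': np.float64(15.5167), 'eef_pos': array([ 0.4575, -0.1447,  0.0988]), 'eef_rot': array([-4.000e-04,  6.853e-01,  7.283e-01,  3.000e-04]), 'wrist_force': array([-2.9644,  1.826 , 11.4444]), 'torque': array([0.1887, 0.4288, 0.0951]), 'opening': np.float64(0.1557), 'grasp_force': np.float64(62.0133)}
```

View pics/s8.png

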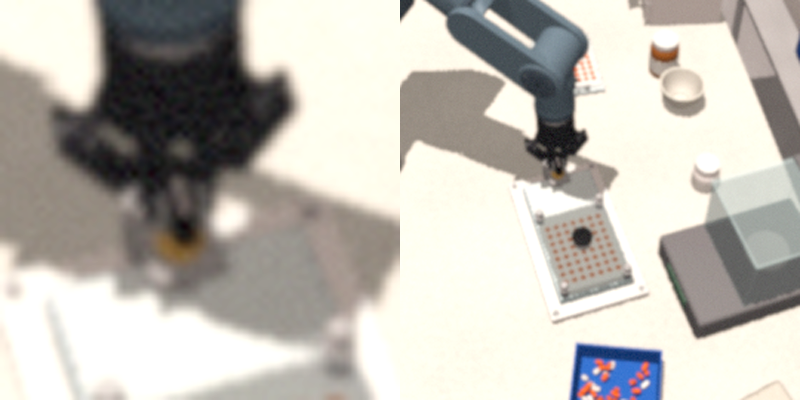

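The handle is still gripped just above the brass nut at crop (180,245). The plate is up, and the pot, jar, mortar, bin and cap plate are where they were. I'll take off the small vertical preload and hand in.

{"name": "servo_tool", "arguments": {
  "series": "1 0 -0.0005 -0.0005 0 0 0;1 0 -0.0005 -0.001 0 0 0;1 0 -0.0005 -0.001 0 0 0;1 0 -0.0005 -0.001 0 0 0"
}}

```text
time_s: 15.85
eef_pos: [0.4575, -0.1447, 0.0989]
eef_rot: [0.0, 0.686, 0.728, 0.001]
wrist_force: [3.9, 2.1, 0.2]
opening: 0.149
grasp_force: 60.3
```

```bash
python3 -c "
from h import *
st(); print(ctrl.hand_in())"
```

```text
psi 3.39 {'time_s': np.float64(15.85), 'eef_pos': array([ 0.4575, -0.1447,  0.0989]), 'eef_rot': array([1.000e-04, 6.859e-01, 7.277e-01, 7.000e-04]), 'wrist_force': array([3.9363, 2.0626, 0.2419]), 'torque': array([ 0.2747, -0.6914,  0.0506]), 'opening': np.float64(0.1491), 'grasp_force': np.float64(60.3101)}
the job is handed in; nothing more can be done
None
```

I pressed the plate to its stop and it sprang back up, turned the clamp screw clockwise to its seat, backed it off about 90°, and handed in at 15.9 s still gripping the handle; the hand-in gave no verdict.

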